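# Weigh a heat sink on the spring scale and mark the reading

### The arm

A 7-joint arm with a two-finger parallel gripper is mounted at the origin on the work surface. World frame = base frame: x ahead of the robot, y to its left, z up, the work surface at z = 0. Lengths are in m, angles in rad, forces in N, time in s.
With the tool pointing down it reaches from about 0.425 to 0.95 m from the base axis. Payload 4.7 kg.
Tool frame: the origin (TCP) lies on the centre line of the jaws, within the pads' length; the fingertips stand robot.nose_length ahead of it and the grasp point (between the pads) lies 8 mm behind it (robot.nose_length is the distance from the TCP to the fingertips, in m); z points along the fingers, x is the direction in which the jaws open and shut, and the axes are right-handed (so a half turn about z gives the same grasp; the last joint's range is limited). The gripper opens to 85 mm and grips with 20 to 120 N. Pads are 22 mm wide; open, the fingers measure 114 mm over their backs; the gripper's body (76 mm by 85 mm) begins 54 mm behind the grasp point. The pads swing forward as they close: fully open they stand 13 mm farther back than shut.
Start: joints at [-0.029, 0.469, -0.049, 1.532, 0.024, 1.141, -0.082], TCP at [0.675, 0, 0.205] pointing down, gripper open.
Joint ranges: [-2.59, 2.59], [-0.33, 1.99], [-1.39, 1.29], [0.1, 2.45], [-1.04, 4.18], [0.21, 1.99], [-2.66, 2.66]. Speed limits (rad/s): [2.57, 2.57, 3.14, 3.14, 3.14, 3.14, 3.14].

### API

Orientations are given as [roll, pitch, yaw] about the fixed x, y, z axes, in that order (R = Rz(yaw) Ry(pitch) Rx(roll)).
In Python, from plant import robot gives the robot as it stands. Calls block until the motion is done:
- robot.goto(position, orientation): joint-space move of the TCP to a pose.
- robot.move_straight(position, vel=0.15, attitude=None, contact_N=None): straight line of the TCP; attitude=None keeps the orientation; vel is the mean speed in m/s. With contact_N (N) it stops when the force on the tool has changed by that much, and returns True; else False.
- robot.move_joints(angles): joint-space move.
- robot.grip(opening, strength=None): opening from 0.0 (shut) to 1.0 (fully open); strength is the grip in N (None keeps the last); returns when the fingers have stopped.
- robot.sleep(seconds).
- robot.inverse_kinematics(position, orientation): joint angles nearest the present ones, or None.
- robot.sense(): the state.
- robot.grab_frame(name): name is "scene" or "side" or "wrist"; returns a dict with "image" (400x640x3 uint8, red, green, blue), "range_z" (400x640 float32, m along the optical axis (not along the pixel's ray), 0 where there is no reading), "fx", "fy", "cx", "cy" (pixels), "R" (3x3) and "t" (3): a world point X has camera coordinates R X + t. Camera axes: x right, y down, z forward; pixel columns grow to the right and rows downward; lengths in m; the calibration is good to about 2 mm. A picture is of the moment at which its call begins.
A pose or a line that the arm cannot do raises robot.IKError and nothing moves.
- robot.close_job(): hands the job in, once; it reports no verdict.
The state is a dict: "t": time; "joint_pos": joint angles; "joint_velocities": joint speeds; "effort": joint torques, N m; "tcp_pos": TCP position; "tcp_rot": TCP orientation; "wrist_force": force on the tool from outside, world axes, zero at the start; "torque": the same for the moment, N m; "opening": opening from 0.0 (shut) to 1.0 (fully open).
Only numpy, scipy, OpenCV 4.12 (cv2) and the standard library are available. Lean on these libraries where they do the work, as an engineer would, in place of code of your own. Each camera call takes 0.05 s, during which the arm holds its last target.

### The job

Hang the finned heat sink by the hole in its ear on the hook of the spring scale: ease its weight onto the hook slowly, letting go only once the scale carries it, so that the hook neither drops nor springs, and do not force the scale (it is made for 9 N at most). Once it hangs still and free, push the marker's knob down until the marker's pointer is level with the hook's pointer, and leave it so with the heat sink hanging at rest. Leave the other things on the bench alone.

Things in the scene. Friction and masses are not known exactly. Their poses are not given: they have to be found in the camera images.
- heatsink: The part to weigh: aluminium heat sink, finned block 64 (x) x 60 (y) x 50 mm high, with an upright flat ear in its middle, 50 mm wide (y), 10 mm thick (x), its top 114 mm above the underside. Mass 0.2 to 0.8 kg (steel inserts), unknown; centre of mass on its vertical centre line, below the hole. Origin: centre of its underside, z up. Grip the ear across its width above the hole.
- eye (a point): Centre of the round hole in the heat sink's ear: hole 28 mm across, running through the ear along the heat sink's x axis; it lies 70 mm above the underside, 20 mm above the finned block, 44 mm below the ear's top edge.
- scale: The spring scale, fixed to the bench: dark steel base 150 x 130 x 12 mm, grey square column 40 x 40 mm on the base's centre, its top 235 mm above the bench. Origin: centre of the base's underside on the bench, on the column's axis; z up; the hook points along its -x; the graduated face and the marker are on its +y face.
- hook: Hook that slides down the column on a spring (120 N/m, lightly damped, 75 mm travel to its stop). Axes as the scale's. Origin on the column's axis, level with the hook's pointer (dark bar on the column's +y face) and rod; unloaded 200 mm above the bench. Carriage reaches 33 mm from the column's axis; from it a 6 mm steel rod runs along -x to the seat, then bends up to the tip.
- hook_seat (a point): The low point of the hook rod's axis line, 115 mm from the column's axis along the hook's -x, on the level of the hook's origin (the rod's centre is 3 mm lower here): where the ear should hang.
- hook_tip (a point): Top of the upturned free end of the hook, 130 mm from the column's axis along the hook's -x, 13 mm above the hook's origin.
- marker: Marker: vertical steel rod beside the column's +y face, a dark pointer at its lower end, a knob on top. Slides down when pushed with about 3 N and stays where left; travel 75 mm, starts within 6 mm of the top. Axes as the scale's. Origin on the column's axis, level with its pointer: pointers are level when marker and hook origins have the same height.
- knob_top (a point): Centre of the top of the marker's black knob, 24 mm across and 20 mm high, 120 mm above the marker's pointer; always above the top of the column; push here from above.
- finblock: bystander: a similar aluminium finned block 70 x 64 x 52 mm, without an upright ear or hole; origin at the centre of its underside
- transformer: bystander: small transformer, dark iron core with a copper winding, 50 x 56 x 42 mm; origin at the centre of its underside
- solder_spool: bystander: upright metal solder spool, 44 mm across, 40 mm high; origin at the centre of its underside
- flux_tin: bystander: flat round black tin with a cap, 70 mm across, 28 mm high; origin at the centre of its underside
- reel: bystander: flat white plastic ring, 64 mm across, 14 mm high; origin at the centre of its underside
- perfboard: bystander: copper-coloured circuit board, 70 x 50 x 4 mm, lying flat; origin at the centre of its underside
- screwdriver: bystander: screwdriver 160 mm long lying flat; origin at the centre of its underside
Things that resemble listed ones, but are neither listed nor needed, are in the scene too. What is shaped like the heatsink but brown or turquoise is not meant.

How it is judged:
By the outcome, as a careful person would: the job done as asked, in the order asked, and still so for the second after the job is handed in, with the robot touching nothing.
It also fails if it takes over 61 s, if anything falls off the work surface, if the arm or the gripper's body presses on something with over 40 N, if the wrist force passes 120 N, or if a joint passes its speed limit or range.

## Working session

There is one attempt and no reset: what is moved stays moved. The work goes in short steps, each a Python script; the robot and the scene stay as the last script left them, time stands still between calls to the robot, and variables do not carry over. Pictures are saved under pics/ and viewed, and the job is handed in when it is done.

```bash
ls; mkdir -p pics; python3 - <<'E'
from plant import robot
import cv2, numpy as np
s=robot.sense(); print(s['t'],s['tcp_pos'],s['tcp_rot'],s['opening'],robot.nose_length)
for n in ['scene','side','wrist']:
    f=robot.grab_frame(n); cv2.imwrite(f'pics/{n}0.png',f['image'][:,:,::-1])
    np.savez(f'{n}0.npz',**f)
    C=-f['R'].T@f['t']; print(n,C,f['R'][2],f['fx'])
E
```

```text
pics
0.0 [6.74362562e-01 1.87332892e-07 2.03744937e-01] [3.14150704e+00 1.97510861e-03 3.95411052e-05] 0.9977825501415684 0.011
scene [1.14345815 0.57285579 0.99183353] [-0.51915709 -0.46861993 -0.7147526 ] 425.8969246678108
side [-0.25094538  0.88205493  0.99324281] [ 0.57956647 -0.58814418 -0.56408256] 511.0669143025873
wrist [0.67551454 0.07508272 0.37236017] [-0.00270553 -0.29422261 -0.95573309] 326.8785655558061
```

View pics/scene0.png

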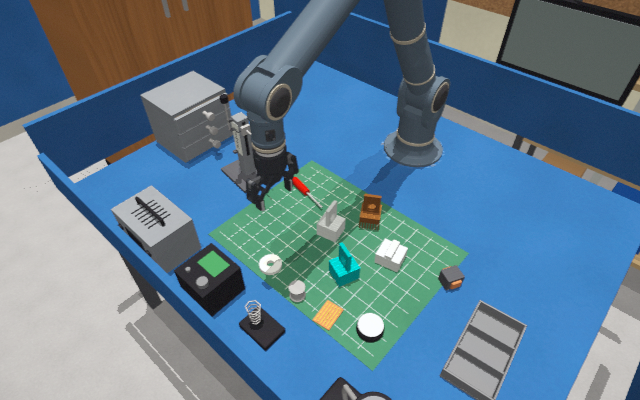

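View pics/side0.png

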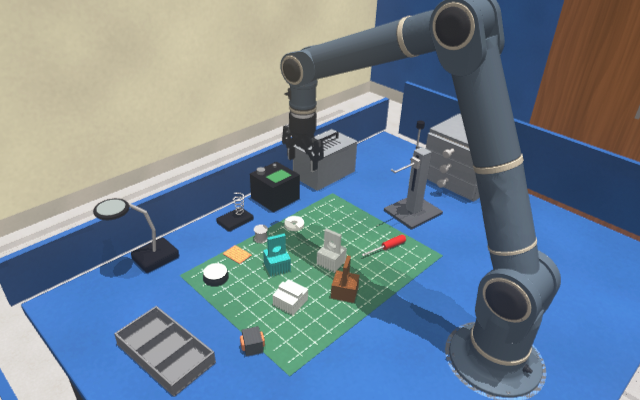

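View pics/wrist0.png

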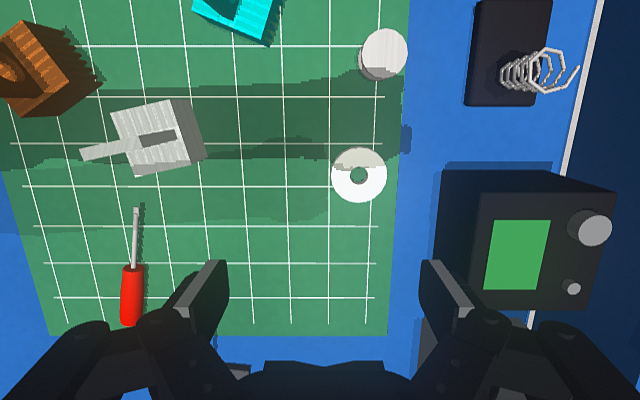

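Candidates: a grey eared block at scene (331,222) / side (331,250), a turquoise one at scene (345,265), a brown one at scene (371,208), and an earless finblock at scene (392,255). By the description I choose the grey one with the ear. The scale is at scene (240,160) / side (415,190). Next I'll check the choice in close crops.

```bash
cat > h.py <<'E'
import numpy as np, cv2
def load(n): return dict(np.load(n))
def cloud(f):
    v,u=np.mgrid[0:400,0:640]; z=f['range_z']
    P=np.stack([(u-f['cx'])/f['fx']*z,(v-f['cy'])/f['fy']*z,z],-1)
    W=(P-f['t'])@f['R']; W[z==0]=np.nan
    return W
def proj(f,X):
    c=f['R']@np.asarray(X)+f['t']; return np.array([c[0]/c[2]*f['fx']+f['cx'],c[1]/c[2]*f['fy']+f['cy']])
def ray(f,u,v):
    C=-f['R'].T@f['t']; d=f['R'].T@np.array([(u-f['cx'])/f['fx'],(v-f['cy'])/f['fy'],1.0]); return C,d
def onz(f,u,v,z):
    C,d=ray(f,u,v); return C+d*(z-C[2])/d[2]
def tri(f1,p1,f2,p2):
    C1,d1=ray(f1,*p1);C2,d2=ray(f2,*p2)
    A=np.stack([d1,-d2],1); s=np.linalg.lstsq(A,C2-C1,rcond=None)[0]
    a=C1+s[0]*d1;b=C2+s[1]*d2; return (a+b)/2,np.linalg.norm(a-b)
E
python3 - <<'E'
from h import *
ims=[]
for n,(u,v),(u2,v2) in [('scene',(331,222),(235,150)),('side',(331,250),(415,180))]:
    f=load(n+'0.npz');im=f['image'][:,:,::-1]
    a=im[v-35:v+35,u-35:u+35];b=im[v2-70:v2+70,u2-50:u2+50]
    ims+= [cv2.resize(a,(380,280),interpolation=cv2.INTER_NEAREST),cv2.resize(b,(380,280)) if 0 else cv2.resize(b,(200,280),interpolation=cv2.INTER_NEAREST)]
cv2.imwrite('pics/crop1.png',np.vstack([np.hstack(ims[:2]),np.hstack(ims[2:])]))
for n,(u,v) in [('scene',(331,222)),('side',(331,250)),('wrist',(150,140))]:
    f=load(n+'0.npz');W=cloud(f);im=f['image'].astype(int)
    r=70 if n=='wrist' else 35
    sub=W[v-r:v+r,u-r:u+r].reshape(-1,3);c=im[v-r:v+r,u-r:u+r].reshape(-1,3)
    m=(sub[:,2]>0.012)&(c.max(1)-c.min(1)<25)
    P=sub[m]
    for lo,hi in [(0.04,.058),(.06,.08),(.08,.1),(.1,.125)]:
        q=P[(P[:,2]>lo)&(P[:,2]<hi)]
        if len(q)<5: continue
        xy=q[:,:2].astype(np.float32); rc=cv2.minAreaRect(xy)
        print(n,lo,hi,len(q),np.median(q,0).round(4),rc, q[:,2].max().round(4))
E
```

```text
scene 0.04 0.058 304 [0.5141 0.0488 0.0489] ((0.506496250629425, 0.0402526780962944), (0.06096823886036873, 0.06611328572034836), 13.452986717224121) 0.058
scene 0.06 0.08 40 [0.5192 0.0423 0.0685] ((0.5083552598953247, 0.04046960175037384), (0.04865577444434166, 0.011235373094677925), 12.406720161437988) 0.0789
scene 0.08 0.1 48 [0.5175 0.0448 0.0905] ((0.507625937461853, 0.044466532766819), (0.048847220838069916, 0.009574119001626968), 2.253676652908325) 0.0999
scene 0.1 0.125 77 [0.5101 0.042  0.1112] ((0.5069221258163452, 0.04015113413333893), (0.05132593959569931, 0.011076413094997406), 13.620176315307617) 0.1173
side 0.04 0.058 316 [0.497  0.0505 0.0499] ((0.44790345430374146, 0.08189036697149277), (0.14570650458335876, 0.1998319923877716), 21.297584533691406) 0.0579
side 0.06 0.08 64 [0.4898 0.0425 0.0692] ((0.4596022069454193, 0.051069580018520355), (0.03172697871923447, 0.13517576456069946), 74.96459197998047) 0.08
side 0.08 0.1 92 [0.4997 0.0433 0.0906] ((0.4582828879356384, 0.05496848374605179), (0.031664229929447174, 0.14372386038303375), 73.14410400390625) 0.0994
side 0.1 0.125 110 [0.5024 0.042  0.1105] ((0.45535051822662354, 0.05651554465293884), (0.03187711536884308, 0.1478583663702011), 70.89103698730469) 0.1182
wrist 0.04 0.058 3686 [0.5101 0.0457 0.0494] ((0.506460428237915, 0.03997575491666794), (0.061638351529836655, 0.06394223868846893), 12.10845947265625) 0.0579
wrist 0.06 0.08 122 [0.5308 0.0453 0.07  ] ((0.5307904481887817, 0.045304346829652786), (0.0015074304537847638, 0.009956068359315395), 11.699671745300293) 0.0799
wrist 0.08 0.1 144 [0.5308 0.0453 0.0906] ((0.5307633280754089, 0.045263614505529404), (0.0018237802432850003, 0.009825237095355988), 16.00079345703125) 0.0999
wrist 0.1 0.125 910 [0.5105 0.0407 0.1134] ((0.5065639615058899, 0.03998637944459915), (0.051699377596378326, 0.009983349591493607), 12.26181411743164) 0.1156
```

View pics/crop1.png

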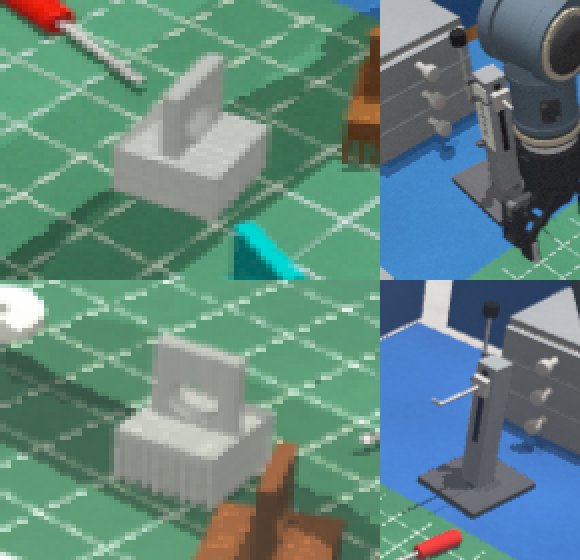

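The crop confirms the choice: a grey block with a pierced ear, 51.7 x 10 mm at z≈0.114, centred at (0.5065, 0.040), width along 12.2°. Now I'll measure the scale.

```bash
python3 - <<'E'
from h import *
fs={}
for n,(u,v) in [('side',(415,180)),('scene',(235,150))]:
    f=load(n+'0.npz');W=cloud(f);im=f['image'].astype(int)
    # base top z~.012
    m=np.zeros((400,640),bool);m[v-75:v+75,u-60:u+60]=1
    c=im; grey=(c.max(2)-c.min(2)<30)
    s=m&grey&(W[...,2]>0.004)&(W[...,2]<0.02); q=W[s]
    print(n,'base',len(q),np.median(q,0).round(4),cv2.minAreaRect(q[:,:2].astype(np.float32)))
    q0=np.median(q,0)
    near=m&grey&(np.hypot(W[...,0]-q0[0],W[...,1]-q0[1])<0.2)
    for lo,hi in [(.05,.18),(.18,.195),(.195,.215),(.215,.23),(.23,.245),(.25,.29),(.29,.31),(.31,.34)]:
        q=W[near&(W[...,2]>lo)&(W[...,2]<hi)]
        if len(q)>2:print(lo,hi,len(q),np.median(q,0).round(4),cv2.minAreaRect(q[:,:2].astype(np.float32)),q[:,2].max().round(4))
f=load('side0.npz');im=f['image'][:,:,::-1][110:230,375:455]
cv2.imwrite('pics/scale0.png',cv2.resize(im,(400,600),interpolation=cv2.INTER_NEAREST))
f=load('scene0.npz');im=f['image'][:,:,::-1][85:210,195:285]
cv2.imwrite('pics/scale0b.png',cv2.resize(im,(432,600),interpolation=cv2.INTER_NEAREST))
E
```

```text
side base 956 [ 0.4732 -0.324   0.0122] ((0.6062066555023193, -0.49957144260406494), (0.39836111664772034, 0.8749872446060181), 42.72361755371094)
0.05 0.18 706 [ 0.4886 -0.3322  0.1164] ((0.4916509687900543, -0.4202369451522827), (0.20086748898029327, 0.04845498129725456), 88.09033966064453) 0.179
0.18 0.195 57 [ 0.4783 -0.3308  0.1884] ((0.480934739112854, -0.3348833918571472), (0.058721236884593964, 0.022870881482958794), 59.30485916137695) 0.1949
0.195 0.215 144 [ 0.4881 -0.318   0.2033] ((0.5060009956359863, -0.29287007451057434), (0.15119722485542297, 0.040309544652700424), 72.61492156982422) 0.2147
0.215 0.23 97 [ 0.4882 -0.3295  0.2218] ((0.4991316795349121, -0.33576130867004395), (0.05613984912633896, 0.0515316016972065), 2.7795281410217285) 0.23
0.23 0.245 106 [ 0.4958 -0.3455  0.2351] ((0.50199294090271, -0.34523311257362366), (0.046136703342199326, 0.06291647255420685), 83.2032470703125) 0.2447
0.25 0.29 22 [ 0.5267 -0.3601  0.2714] ((0.5267235040664673, -0.3601972758769989), (0.005199909210205078, 0.010994606651365757), 38.35856246948242) 0.2883
0.29 0.31 24 [ 0.5222 -0.
[... 965 characters left out ...]
8858962059021), (0.030708732083439827, 0.05999491363763809), 38.96904373168945) 0.2299
0.23 0.245 119 [ 0.5032 -0.3443  0.2336] ((0.5082331895828247, -0.34460732340812683), (0.04159630462527275, 0.05468500778079033), 83.5163803100586) 0.2426
0.25 0.29 23 [ 0.53   -0.3604  0.27  ] ((0.5306016802787781, -0.3597598075866699), (0.0068742381408810616, 0.00493733212351799), 42.1773796081543) 0.2876
0.29 0.31 36 [ 0.5344 -0.3524  0.3024] ((0.5346332788467407, -0.3554765284061432), (0.011273040436208248, 0.023014964535832405), 46.96335983276367) 0.3099
0.31 0.34 38 [ 0.5309 -0.3598  0.3142] ((0.53033846616745, -0.35986682772636414), (0.01994645595550537, 0.0206576120108366), 51.51219940185547) 0.318
```

View pics/scale0.png

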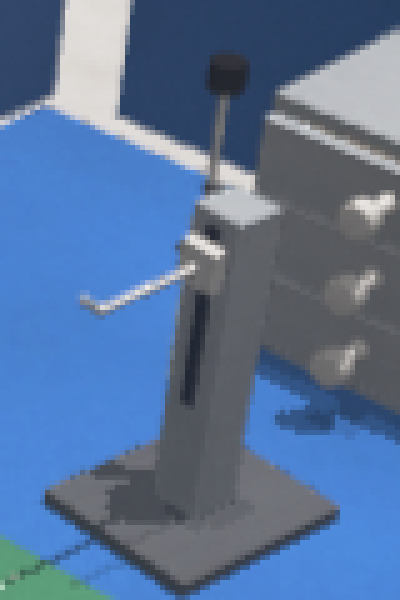

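View pics/scale0b.png

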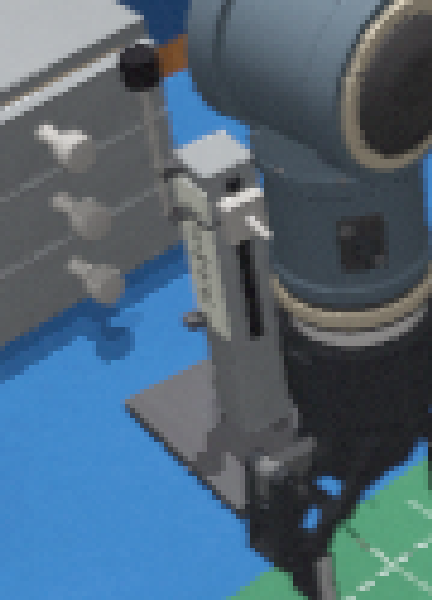

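```bash
python3 - <<'E'
from h import *
f=load('side0.npz');W=cloud(f)
m=np.zeros((400,640),bool);m[155:176,388:412]=1
for v in range(155,176):
    for u in range(388,412):
        w=W[v,u]
        if w[2]>0.17: print(u,v,w.round(4),f['image'][v,u])
E
python3 - <<'E'
from h import *
# column: top-face quad and base corners from images
s=load('side0.npz')
m=(load('side0.npz')['image'])
W=cloud(s)
# column top: points z .2335-.2365
q=W[(abs(W[...,2]-.235)<.0025)&(np.hypot(W[...,0]-.503,W[...,1]+.345)<.05)]
print(len(q),cv2.minAreaRect(q[:,:2].astype(np.float32)))
s=load('scene0.npz');W=cloud(s)
q=W[(abs(W[...,2]-.235)<.0025)&(np.hypot(W[...,0]-.503,W[...,1]+.345)<.05)]
print(len(q),cv2.minAreaRect(q[:,:2].astype(np.float32)))
f=load('side0.npz')
for p in [(384,209.5),(411.5,228),(443,212.5)]: print(onz(f,*p,0.012))
E
```

```text
411 158 [ 0.5158 -0.32    0.2103] [106 113 126]
410 159 [ 0.5233 -0.3268  0.2009] [ 69  89 121]
411 159 [ 0.5133 -0.3168  0.209 ] [ 98  98 101]
411 160 [ 0.5115 -0.3148  0.207 ] [100  99 102]
411 161 [ 0.5108 -0.3146  0.2038] [110 109 111]
411 162 [ 0.5082 -0.3113  0.2026] [109 108 110]
411 163 [ 0.5102 -0.3153  0.1966] [165 161 160]
410 164 [ 0.505  -0.3023  0.2003] [185 188 197]
411 164 [ 0.502  -0.3033  0.2012] [222 218 215]
408 165 [ 0.5031 -0.289   0.2028] [181 195 217]
409 165 [ 0.5025 -0.2937  0.2012] [214 210 208]
410 165 [ 0.5024 -0.2991  0.1991] [184 183 188]
411 165 [ 0.4979 -0.2977  0.2016] [132 135 144]
406 166 [ 0.5056 -0.2827  0.2007] [179 192 214]
407 166 [ 0.5011 -0.2813  0.2032] [214 209 206]
408 166 [ 0.498  -0.282   0.2043] [174 176 183]
409 166 [ 0.4989 -0.289   0.2011] [118 131 163]
410 166 [ 0.499  -0.2947  0.1988] [ 85 119 171]
411 166 [ 0.5202 -0.3336  0.1741] [ 94 115 145]
404 167 [ 0.5076 -0.2756  0.199 ] [234 231 230]
405 167 [ 0.5002 -0.2697  0.2047] [204 201 202]
406 167 [ 0.5022 -0.2782  0.2004] [167 169 176]
407 167 [ 0.5019 -0.2833  0.1985] [111 126 1
[... 1222 characters left out ...]
0.2374  0.1997] [208 204 202]
397 171 [ 0.5064 -0.2391  0.2001] [171 173 180]
398 171 [ 0.5047 -0.2418  0.1998] [114 129 160]
399 171 [ 0.5085 -0.2528  0.1936] [ 80 120 179]
393 172 [ 0.5155 -0.232   0.1954] [ 82 114 161]
394 172 [ 0.5087 -0.2274  0.2003] [104 113 131]
395 172 [ 0.5083 -0.232   0.1986] [128 132 145]
396 172 [ 0.5048 -0.2321  0.2002] [108 123 156]
76 ((0.5049113631248474, -0.3463080823421478), (0.044099289923906326, 0.058141276240348816), 81.0619125366211)
86 ((0.505416214466095, -0.34493669867515564), (0.05708058923482895, 0.0423552431166172), 0.8888051509857178)
[ 0.56091419 -0.27388201  0.012     ]
[ 0.43681427 -0.25895063  0.012     ]
[ 0.41636396 -0.40542576  0.012     ]
```

The rod runs at about 82.5° in the world frame, with the column axis near (0.493, -0.345). I'll take a close wrist view of the scale to refine this.

```bash
python3 - <<'E'
from plant import robot
from h import *
P=[0.49,-0.37,0.46];O=[np.pi,0,np.deg2rad(0)]
print(robot.inverse_kinematics(P,O))
robot.move_straight([.6,-.15,.45],vel=.25)
robot.goto(P,O)
s=robot.sense();print(s['t'],s['tcp_pos'],s['wrist_force'])
for n in ['wrist','scene']:
    f=robot.grab_frame(n);np.savez(n+'1.npz',**f);cv2.imwrite(f'pics/{n}1.png',f['image'][:,:,::-1])
E
```

```text
[ 0.5077646   0.26503181  0.09673321  1.2649779  -0.02532379  1.6127517
  0.60007786]
2.4583 [ 0.49152112 -0.3679396   0.45947442] [ 0.43616118 -0.89838261 -0.24721213]
```

View pics/wrist1.png

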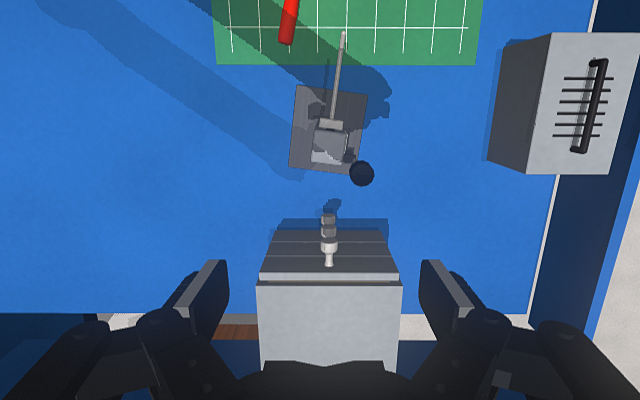

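The wrist view shows the base at (328,128), column top (330,143), knob (361,173), and the hook from (330,122) to its tip at (343,33). Now I'll measure these.

```bash
python3 - <<'E'
from h import *
f=load('wrist1.npz');W=cloud(f);im=f['image'].astype(int)
sub=np.zeros((400,640),bool);sub[20:200,270:390]=1
def show(name,m):
    q=W[m&sub]; print(name,len(q),np.nanmean(q,0).round(4),cv2.minAreaRect(q[:,:2].astype(np.float32)))
    return q
z=W[...,2]
show('coltop',abs(z-.235)<.002)
show('base',(abs(z-.012)<.004)&((im.max(2)-im.min(2))<30))
show('knobtop',(z>.308)&(z<.335));print(np.nanmedian(W[(z>.308)&sub][:,2]))
q=show('rod',(z>.19)&(z<.22)&(W[...,1]>-.30))
for a in np.arange(-.31,-.2,.01):
    k=q[(q[:,1]>=a)&(q[:,1]<a+.01)]
    if len(k):print(k.mean(0).round(4),k[:,2].max().round(4),len(k))
print('tip ray',onz(f,343,33,.213))
# base corners by edges
im2=f['image'][:,:,::-1][20:200,270:390];cv2.imwrite('pics/w1c.png',cv2.resize(im2,(400,600),interpolation=cv2.INTER_NEAREST))
E
```

```text
coltop 950 [ 0.4974 -0.3454  0.2343] ((0.5045958757400513, -0.34663012623786926), (0.038944363594055176, 0.0534515455365181), 81.922119140625)
base 3764 [ 0.4916 -0.3322  0.0112] ((0.5009577870368958, -0.29773765802383423), (0.24789609014987946, 0.13548122346401215), 85.5286865234375)
knobtop 463 [ 0.5291 -0.3602  0.3151] ((0.5293927788734436, -0.3608027696609497), (0.02286730520427227, 0.02276574820280075), 66.96966552734375)
0.3152750540386251
rod 380 [ 0.5091 -0.2551  0.2015] ((0.5088989734649658, -0.2568301260471344), (0.08630215376615524, 0.005982805974781513), 82.50672912597656)
[ 0.5038 -0.2953  0.201 ] 0.2031 38
[ 0.5052 -0.2851  0.2006] 0.2033 43
[ 0.5065 -0.275   0.2003] 0.2028 39
[ 0.5077 -0.2651  0.1999] 0.2015 45
[ 0.509  -0.2548  0.1993] 0.2017 44
[ 0.5103 -0.2448  0.1993] 0.2019 44
[ 0.5119 -0.2348  0.199 ] 0.2025 45
[ 0.513  -0.2249  0.2055] 0.2106 55
[ 0.5141 -0.2174  0.2108] 0.213 27
tip ray [ 0.51394973 -0.2176176   0.213     ]
```

View pics/w1c.png

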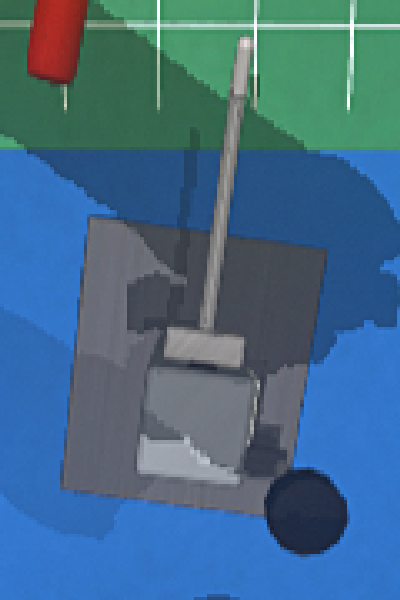

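```bash
python3 - <<'E'
from plant import robot
from h import *
f=load('scene1.npz');W=cloud(f);im=f['image'].astype(int)
m=(im[...,0]>im[...,2]*1.8)&(W[...,2]>.06)&(abs(W[...,0]-.45)<.12)&(abs(W[...,1]-.08)<.12)
print('brown tall',np.nanmin(W[m],0),np.nanmax(W[m],0))
O=[np.pi,0,np.deg2rad(12.2)]
robot.grip(1.0,60)
robot.goto([.5065,.040,.22],O)
s=robot.sense();print(s['t'],s['tcp_pos'],s['tcp_rot'],s['wrist_force'])
fr=robot.grab_frame('wrist');np.savez('wrist2.npz',**fr);cv2.imwrite('pics/wrist2.png',fr['image'][:,:,::-1])
E
```

```text
brown tall [0.3809451  0.08067977 0.06008   ] [0.41357136 0.12619997 0.11668426]
4.5083 [0.50745336 0.0386764  0.22059921] [ 3.14097699e+00 -1.41676039e-03  2.10452903e-01] [ 0.71736337 -0.21762642  0.09852994]
```

View pics/wrist2.png

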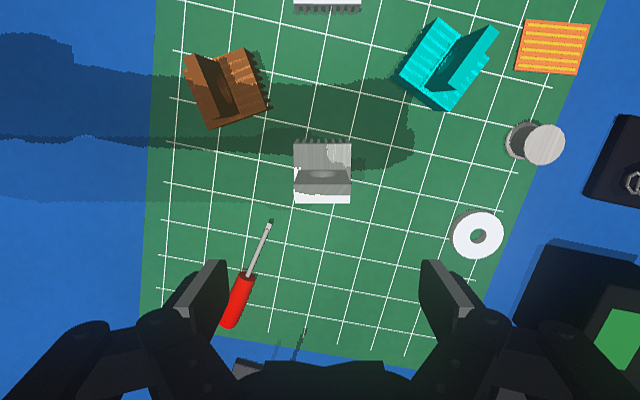

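The ear is at (322,180), aligned with and centred between the jaws (midline ≈323). Next: descend, grip and lift slightly.

```bash
python3 - <<'E'
from plant import robot
from h import *
O=[np.pi,0,np.deg2rad(12.2)]
robot.move_straight([.5065,.040,.12],vel=.12,attitude=O)
print(robot.move_straight([.5065,.040,.095],vel=.05,attitude=O,contact_N=6))
robot.sleep(.3)
s=robot.sense();print(s['t'],s['tcp_pos'],s['wrist_force'])
robot.grip(0.3,60); robot.sleep(.3)
s=robot.sense();print(s['t'],s['tcp_pos'],s['wrist_force'],s['opening'])
fr=robot.grab_frame('side');cv2.imwrite('pics/side3.png',cv2.resize(fr['image'][150:320,230:450,::-1],(660,510)))
robot.move_straight([.5065,.040,.11],vel=.03); robot.sleep(.4)
F=[]
for i in range(6): F.append(robot.sense()['wrist_force']);robot.sleep(.05)
s=robot.sense();print(s['t'],s['tcp_pos'],s['opening'],np.mean(F,0))
E
```

```text
False
6.4917 [0.50669053 0.04002289 0.0952522 ] [ 0.47434944  0.65617206 -0.09646224]
7.3917 [0.50648673 0.03999455 0.09499192] [-0.0427636   0.06173973  0.60517581] 0.3012472418201781
8.7917 [0.50650511 0.0400092  0.10998862] 0.29949634370907285 [-0.12254126 -0.00928181 -0.39376408]
```

View pics/side3.png

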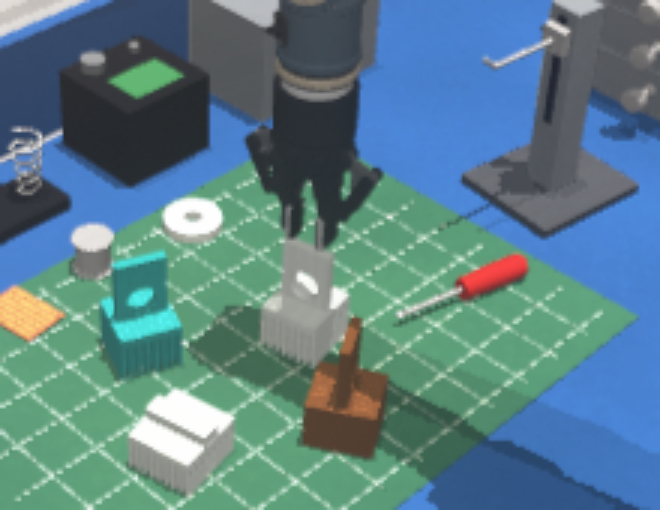

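The jaws reached 0.30, far less than 50/85, so the ear isn't between the pads. I'll check before moving on.

```bash
python3 - <<'E'
from plant import robot
from h import *
s=robot.sense()
for n in ['wrist','scene','side']:
    f=robot.grab_frame(n);np.savez(n+'3.npz',**f);cv2.imwrite(f'pics/{n}3b.png',f['image'][:,:,::-1])
    print(n,'tcp px',proj(f,s['tcp_pos']),'ear top px',proj(f,[.5065,.04,.114]))
f=load('side3.npz');c=cv2.resize(f['image'][170:280,290:400,::-1],(500,500),interpolation=cv2.INTER_NEAREST)
g=load('scene3.npz');d=cv2.resize(g['image'][170:260,290:380,::-1],(500,500),interpolation=cv2.INTER_NEAREST)
cv2.imwrite('pics/c3.png',cv2.resize(np.hstack([c,d]),(800,400)))
E
```

```text
wrist tcp px [322.44319352 241.18166718] ear top px [322.40364967 244.18715866]
scene tcp px [331.22921885 206.73292928] ear top px [331.25275993 205.76079747]
side tcp px [331.78308679 233.24456678] ear top px [331.84746055 232.11309649]
```

View pics/c3.png

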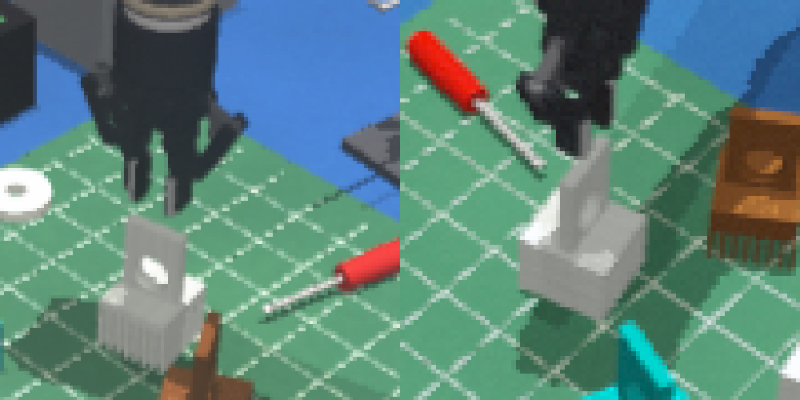

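View pics/wrist3b.png

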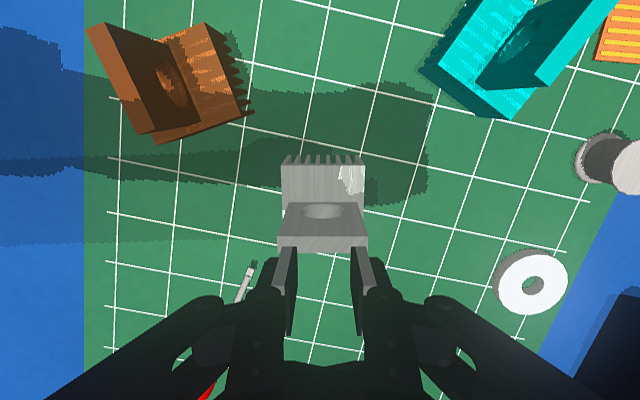

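```bash
python3 - <<'E'
from h import *
from plant import robot
for n in ['scene3','side3','wrist3']:
    f=load(n+'.npz');W=cloud(f);im=f['image'].astype(int)
    near=(np.hypot(W[...,0]-.5065,W[...,1]-.04)<.05)
    dark=(im.max(2)<110)
    q=W[near&dark&(W[...,2]>.09)&(W[...,2]<.2)]
    if len(q): print(n,'finger pts',len(q),'z pct',np.percentile(q[:,2],[0,2,5,20]).round(4))
    lo=q[q[:,2]<np.percentile(q[:,2],2)+.012];print(lo.mean(0).round(4),lo.min(0).round(4),lo.max(0).round(4))
    grey=(im.max(2)-im.min(2)<25)&(im.min(2)>90)
    e=W[near&grey&(W[...,2]>.1)&(W[...,2]<.14)]
    if len(e):print('ear',e.mean(0).round(4),cv2.minAreaRect(e[:,:2].astype(np.float32)),e[:,2].max())
print(robot.sense()['tcp_pos'],robot.sense()['wrist_force'])
E
```

```text
scene3 finger pts 153 z pct [0.1364 0.141  0.1429 0.1528]
[0.5074 0.0431 0.146 ] [0.4909 0.0343 0.1364] [0.5334 0.0515 0.1525]
ear [0.5111 0.0428 0.1111] ((0.508078932762146, 0.041995566338300705), (0.05468464270234108, 0.013659175485372543), 13.240867614746094) 0.13841475394748995
side3 finger pts 283 z pct [0.1375 0.1405 0.1462 0.1583]
[0.5063 0.044  0.1469] [0.4777 0.0279 0.1375] [0.5299 0.0531 0.1519]
ear [0.5019 0.0414 0.1098] ((0.5026232004165649, 0.040914006531238556), (0.0492277629673481, 0.016335170716047287), 16.237733840942383) 0.1176480844837586
wrist3 finger pts 15785 z pct [0.0919 0.1441 0.1503 0.1736]
[0.5061 0.0463 0.1465] [0.4799 0.0265 0.0919] [0.5315 0.0552 0.1561]
ear [0.5059 0.042  0.1112] ((0.5058826208114624, 0.04237615317106247), (0.049922700971364975, 0.016908559948205948), 12.13768482208252) 0.13999033835248956
[0.50653026 0.04001232 0.11001339] [0.11124197 0.22275492 0.20537958]
```

All three cameras put the fingertips at z≈0.137 with the TCP at 0.110. That places them about 27 mm behind the TCP, not the stated 11 mm ahead. The heat sink hasn't moved. A light touch of the shut fingers on the ear top (known to be 0.114) will calibrate the tip offset.

```bash
python3 - <<'E'
from h import *
from plant import robot
print(robot.nose_length)
robot.move_straight([.5065,.040,.125],vel=.1)
robot.grip(0.0,60); robot.sleep(.2)
s=robot.sense();print(s['t'],s['opening'],s['tcp_pos'])
f=robot.grab_frame('side');W=cloud(f);im=f['image'].astype(int)
near=(np.hypot(W[...,0]-.5065,W[...,1]-.04)<.05)
z=W[near&(W[...,2]>.12)&(W[...,2]<.2)][:,2];print('side tip z',np.percentile(z,[0,2,5]))
r=robot.move_straight([.5065,.040,.070],vel=.02,contact_N=2.0)
s=robot.sense();print(r,s['t'],s['tcp_pos'],s['wrist_force'])
f=robot.grab_frame('side');cv2.imwrite('pics/touch.png',cv2.resize(f['image'][170:280,290:400,::-1],(550,550),interpolation=cv2.INTER_NEAREST))
robot.move_straight([.5065,.040,s['tcp_pos'][2]+.04],vel=.15)
robot.grip(1.0);s=robot.sense();print(s['t'],s['opening'],s['tcp_pos'])
f=robot.grab_frame('wrist');np.savez('wrist4.npz',**f);cv2.imwrite('pics/wrist4.png',f['image'][:,:,::-1])
E
```

```text
0.011
9.8083 -0.0023963628804229546 [0.50645677 0.03999371 0.12491971]
side tip z [0.15253196 0.15594411 0.15743387]
True 11.6 [0.50659251 0.0400115  0.08758047] [-1.14996844 -0.24556032  4.34500343]
12.85 1.000018121312977 [0.50652984 0.03997451 0.12760497]
```

View pics/touch.png

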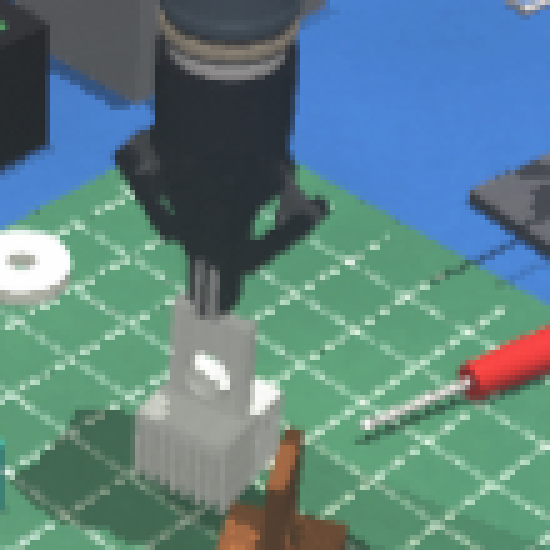

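View pics/wrist4.png

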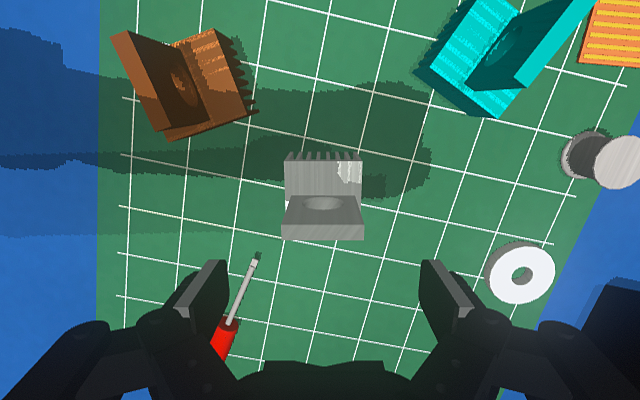

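Touch confirmed: contact at TCP z=0.0876 against an ear top of 0.114 puts the shut tips 26.4 mm above the reported TCP. I'll use this measured offset throughout, both here and for the knob. Gripping at TCP z≈0.056.

```bash
python3 - <<'E'
from plant import robot
from h import *
O=[np.pi,0,np.deg2rad(12.2)]
robot.move_straight([.5065,.040,.08],vel=.12,attitude=O)
print(robot.move_straight([.5065,.040,.056],vel=.05,attitude=O,contact_N=5))
robot.sleep(.2)
F0=[]
for i in range(5): F0.append(robot.sense()['wrist_force']);robot.sleep(.04)
s=robot.sense();print(s['t'],s['tcp_pos'],np.mean(F0,0))
robot.grip(0.3,50); robot.sleep(.2)
s=robot.sense();print(s['t'],s['tcp_pos'],s['wrist_force'],s['opening'])
fr=robot.grab_frame('side');cv2.imwrite('pics/side5.png',cv2.resize(fr['image'][170:280,290:400,::-1],(550,550),interpolation=cv2.INTER_NEAREST))
E
```

```text
False
14.4917 [0.506605   0.03998723 0.05616875] [-0.41712179 -0.21604443 -0.00491304]
15.125 [0.50637543 0.03996914 0.0562488 ] [-2.26932881 -1.21790775  4.69010375] 0.5715441749387936
```

View pics/side5.png

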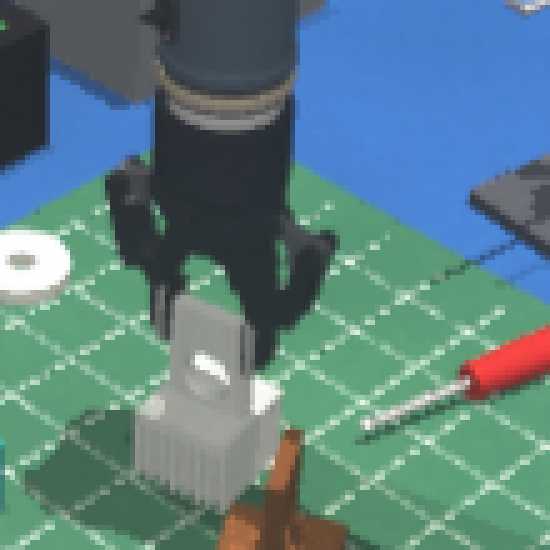

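Gripped, with the jaws stopped at 0.57 (≈50 mm). Next: lift, weigh, and carry to just in front of the hook tip.

```bash
cat >> h.py <<'E'
AX=np.array([.497,-.346]); HD=np.array([np.cos(np.deg2rad(82.5)),np.sin(np.deg2rad(82.5))])
OH=[np.pi,0,np.deg2rad(-7.5)]
def at(d,z): p=AX+d*HD; return [p[0],p[1],z]
def force(robot,n=6):
    F=[]
    for i in range(n): F.append(robot.sense()['wrist_force']);robot.sleep(.03)
    return np.mean(F,0)
E
python3 - <<'E'
from plant import robot
from h import *
robot.move_straight([.5065,.040,.08],vel=.04); robot.sleep(.3)
s=robot.sense();print(s['t'],s['tcp_pos'],s['opening'],force(robot))
robot.move_straight([.5065,.040,.191],vel=.12)
robot.move_straight(at(.19,.191),vel=.12,attitude=OH); robot.sleep(.3)
s=robot.sense();print(s['t'],s['tcp_pos'],s['tcp_rot'],s['opening'],force(robot), at(.19,.191))
for n in ['scene','side','wrist']:
    f=robot.grab_frame(n);np.savez(n+'6.npz',**f);cv2.imwrite(f'pics/{n}6.png',f['image'][:,:,::-1])
f=load('side6.npz');c=cv2.resize(f['image'][110:230,340:440,::-1],(400,480),interpolation=cv2.INTER_NEAREST)
g=load('scene6.npz');d=cv2.resize(g['image'][90:210,220:320,::-1],(400,480),interpolation=cv2.INTER_NEAREST)
cv2.imwrite('pics/c6.png',np.hstack([c,d]))
E
```

```text
16.225 [0.50638152 0.03998827 0.07981295] 0.5714075594773916 [ 0.27782088  0.01355638 -6.73777337]
19.6 [ 0.52182896 -0.15740124  0.19104237] [-3.14153619e+00 -7.35699084e-05 -1.30541190e-01] 0.5722461956339829 [-0.16664928  0.03575331 -7.00307222] [np.float64(0.5217999765218099), np.float64(-0.157625476338976), 0.191]
```

View pics/c6.png

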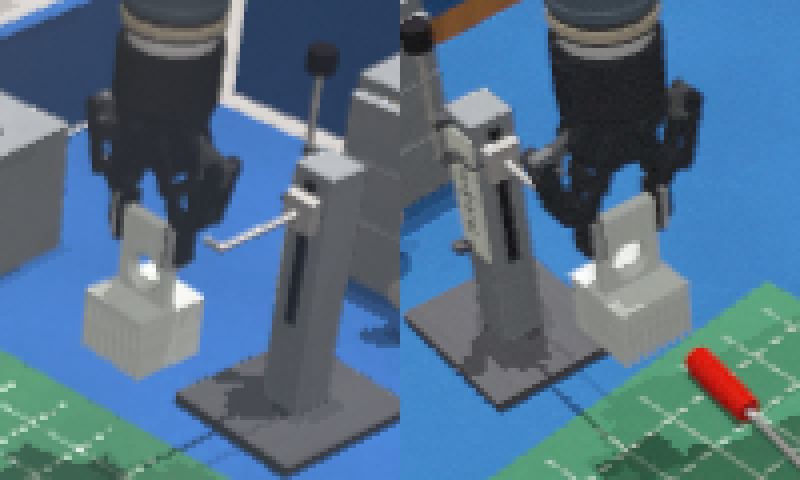

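View pics/wrist6.png

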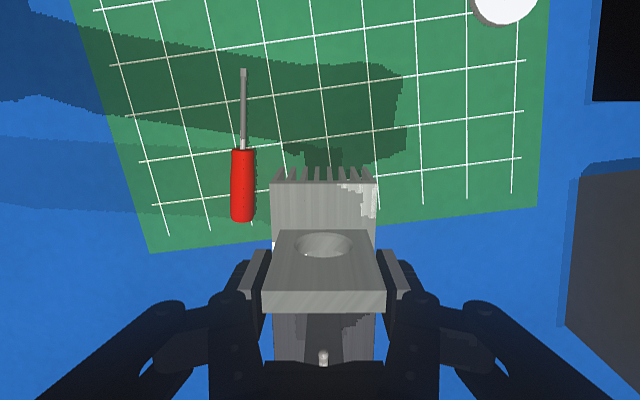

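It weighs ≈6.9 N, so I expect ≈57 mm of deflection (within 9 N). The ear and hook tip line up laterally in the wrist view (columns ≈323). I'll check the numbers before inserting.

```bash
python3 - <<'E'
from h import *
L=np.array([HD[1],-HD[0]])  # lateral (scale +y)
for n in ['wrist','scene','side']:
    f=load(n+'6.npz');W=cloud(f);im=f['image'].astype(int)
    grey=(im.max(2)-im.min(2)<25)&(im.min(2)>90)
    near=np.hypot(W[...,0]-.522,W[...,1]+.1575)<.035
    e=W[grey&near&(abs(W[...,2]-.249)<.004)]
    b=(W[...,:2]-AX)
    if len(e):
        c=e[:,:2]-AX
        lat=c@L; al=c@HD
        print(n,'ear top z',np.median(e[:,2]),'lat',lat.min(),lat.max(),'along',np.percentile(al,[2,98]),len(e),cv2.minAreaRect(e[:,:2].astype(np.float32)))
    h=W[(W[...,2]>.19)&(W[...,2]<.216)&(np.hypot(*np.moveaxis(W[...,:2]-(AX+.125*HD),-1,0))<.02)&(im.min(2)>90)]
    if len(h): c=h[:,:2]-AX;print(n,'hook end lat',np.median(c@L),'along max',(c@HD).max(),'zmax',h[:,2].max())
    # hole: bright/eye centre by ray onto the ear front plane skipped
E
```

```text
wrist ear top z 0.24800996934310152 lat -0.030276981843430598 0.027038041379934055 along [0.18503195 0.1953831 ] 3306 ((0.5206423997879028, -0.1548638492822647), (0.017130350694060326, 0.05731116980314255), 83.27515411376953)
wrist hook end lat 0.0003155127051490684 along max 0.13294303930041498 zmax 0.21320918807218622
scene ear top z 0.24769617330083152 lat -0.031150601706197857 0.031707635216111967 along [0.18441287 0.20065117] 52 ((0.5228311419487, -0.15522146224975586), (0.015434748493134975, 0.06278325617313385), 86.55915069580078)
side ear top z 0.24848003643907188 lat -0.03301026738583262 0.03021389646575685 along [0.18522117 0.20110837] 43 ((0.5204049944877625, -0.1545855700969696), (0.015524442307651043, 0.06313078105449677), 78.86766815185547)
side hook end lat -0.0029117232216061837 along max 0.13249629996651316 zmax 0.2136480354136353
```

Everything is within ~1 mm: ear top z is 0.248 (expected 0.249), lateral ≈0, along 0.190. Inserting.

```bash
python3 - <<'E'
from plant import robot
from h import *
r=robot.move_straight(at(.115,.191),vel=.04,attitude=OH,contact_N=2.5); robot.sleep(.2)
s=robot.sense();print(r,s['t'],s['tcp_pos'],at(.115,.191),force(robot,4))
for n in ['scene','side']:
    f=robot.grab_frame(n);np.savez(n+'7.npz',**f)
f=load('side7.npz');c=cv2.resize(f['image'][110:230,350:450,::-1],(400,480),interpolation=cv2.INTER_NEAREST)
g=load('scene7.npz');d=cv2.resize(g['image'][90:210,200:300,::-1],(400,480),interpolation=cv2.INTER_NEAREST)
cv2.imwrite('pics/c7.png',np.hstack([c,d]))
E
```

```text
False 22.175 [ 0.51202785 -0.23184893  0.19100272] [np.float64(0.5120105121053059), np.float64(-0.23198384094201177), 0.191] [ 0.07764739 -0.24115047 -6.77599421]
```

View pics/c7.png

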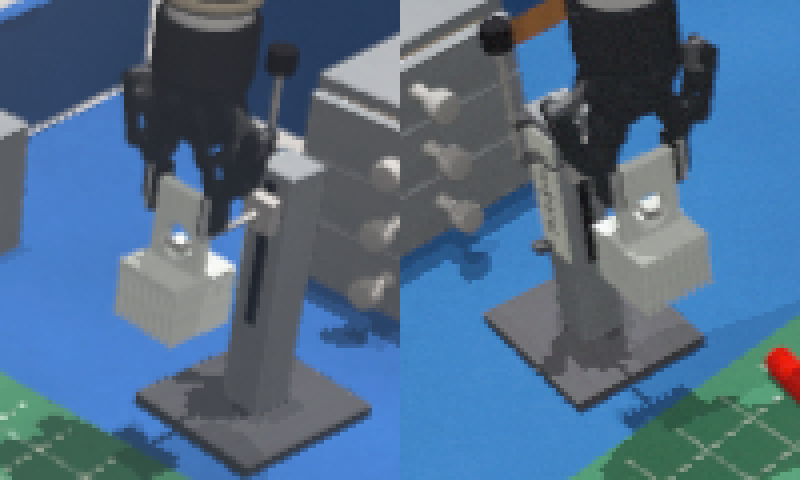

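The hook tip is inside the hole in both views (side crop (179,243), scene crop (648,205)) with no contact force. Now lowering slowly while watching the force.

```bash
python3 - <<'E'
from plant import robot
from h import *
for z,v in [(.174,.03),(.16,.02),(.145,.02),(.13,.02)]:
    robot.move_straight(at(.115,z),vel=v,attitude=OH); 
    F=force(robot,3);s=robot.sense();print(z,s['t'],s['tcp_pos'].round(4) if hasattr(s['tcp_pos'],'round') else s['tcp_pos'],F.round(2))
E
```

```text
0.174 23.225 [ 0.5121 -0.2321  0.1742] [ 0.43 -0.12 -6.63]
0.16 24.175 [ 0.5121 -0.232   0.1602] [ 0.03  0.05 -4.73]
0.145 25.175 [ 0.5121 -0.2321  0.1452] [ 0.54 -1.32 -2.88]
0.13 26.175 [ 0.5121 -0.2321  0.1302] [ 0.09 -1.63 -1.44]
```

A lateral force of -1.6 N says the ear rides slightly on the tip's bend. I'll ease it ~2 mm toward the column while finishing the lowering.

```bash
python3 - <<'E'
from plant import robot
from h import *
d=.115
for dd,z in [(.113,.130),(.112,.130),(.112,.122)]:
    robot.move_straight(at(dd,z),vel=.02,attitude=OH); robot.sleep(.1)
    F=force(robot,6);s=robot.sense();print(dd,z,s['t'],s['tcp_pos'].round(4),F.round(2),s['torque'].round(3))
E
```

```text
0.113 0.13 26.725 [ 0.5115 -0.2356  0.1302] [-0.28 -5.68 -1.92] [-1.162  0.084  0.046]
0.112 0.13 27.275 [ 0.5115 -0.2357  0.1301] [-0.36 -4.97 -1.46] [-1.153  0.114 -0.102]
0.112 0.122 28.125 [ 0.5115 -0.2357  0.1222] [-0.87 -5.02 -0.64] [-1.077  0.138 -0.02 ]
```

The force toward the column grew, which I didn't expect. Looking before doing anything more.

```bash
python3 - <<'E'
from plant import robot
from h import *
for n in ['scene','side','wrist']:
    f=robot.grab_frame(n);np.savez(n+'8.npz',**f);cv2.imwrite(f'pics/{n}8.png',f['image'][:,:,::-1])
f=load('side8.npz');c=cv2.resize(f['image'][110:230,350:450,::-1],(400,480),interpolation=cv2.INTER_CUBIC)
g=load('scene8.npz');d=cv2.resize(g['image'][90:210,200:300,::-1],(400,480),interpolation=cv2.INTER_CUBIC)
cv2.imwrite('pics/c8.png',np.hstack([c,d]))
s=robot.sense();print(s['tcp_pos'],s['tcp_rot'],s['opening'],s['wrist_force'],s['t'])
E
```

```text
[ 0.51153433 -0.23566467  0.12221   ] [ 3.14068346e+00 -2.18046221e-04 -1.31232829e-01] 0.574397017160668 [-0.95129557 -4.47413202 -0.64631751] 28.275
```

View pics/c8.png

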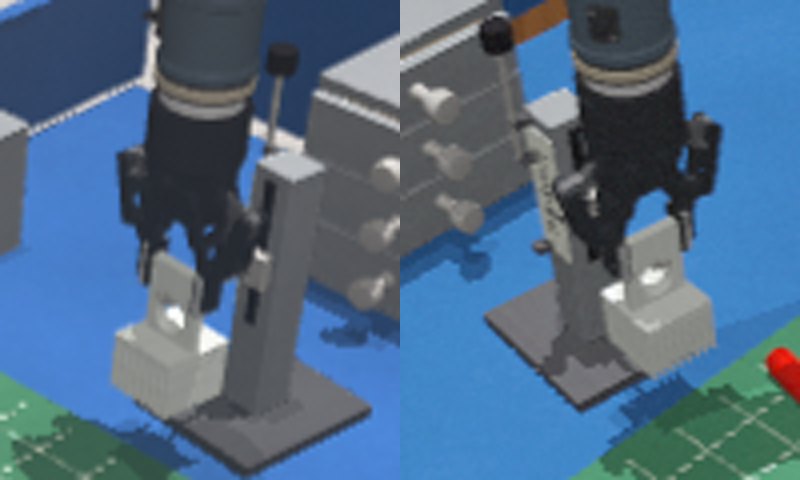

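View pics/wrist8.png

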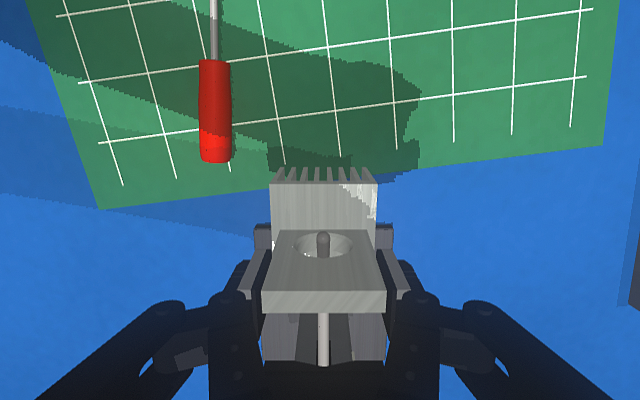

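View pics/scene8.png

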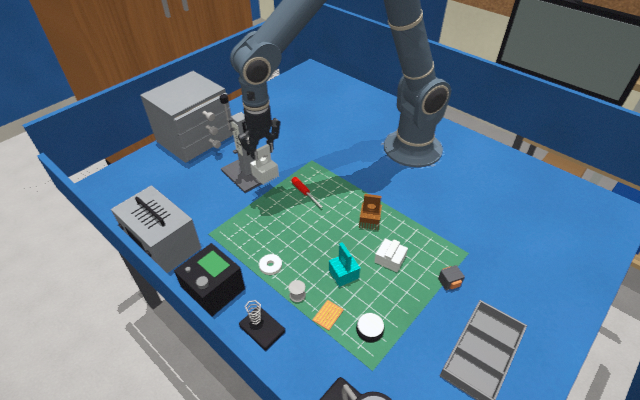

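```bash
python3 - <<'E'
from plant import robot
from h import *
for dd,z in [(.1135,.122),(.115,.122)]:
    robot.move_straight(at(dd,z),vel=.02,attitude=OH); robot.sleep(.1)
    F=force(robot,6);s=robot.sense();print(dd,z,s['t'],np.array(at(dd,z)).round(4),s['tcp_pos'].round(4),s['tcp_rot'].round(4),F.round(2),s['torque'].round(3))
E
```

```text
0.1135 0.122 28.825 [ 0.5118 -0.2335  0.122 ] [ 0.5116 -0.2354  0.1224] [ 3.1392e+00 -6.0000e-04 -1.3200e-01] [-1.13 -7.28 -0.81] [-1.553  0.254 -0.017]
0.115 0.122 29.375 [ 0.512 -0.232  0.122] [ 0.5116 -0.2349  0.1225] [ 3.138e+00 -9.000e-04 -1.326e-01] [-0.86 -9.26 -0.9 ] [-1.994  0.26   0.022]
```

The ear's outer edge is wedged on the upturn (blocked outward, free inward), so the seat is further in for a 10 mm thick ear. I'll move inward until Fy vanishes.

```bash
python3 - <<'E'
from plant import robot
from h import *
for dd,z in [(.112,.122),(.110,.122),(.1085,.122),(.107,.122)]:
    robot.move_straight(at(dd,z),vel=.02,attitude=OH); robot.sleep(.1)
    F=force(robot,6);s=robot.sense();print(dd,z,s['t'],np.array(at(dd,z)).round(4),s['tcp_pos'].round(4),F.round(2),s['torque'].round(3))
    if F[1]>-.5: break
E
```

```text
0.112 0.122 29.975 [ 0.5116 -0.235   0.122 ] [ 0.5116 -0.2354  0.1221] [-0.81 -5.73 -0.72] [-1.166  0.148  0.005]
0.11 0.122 30.525 [ 0.5114 -0.2369  0.122 ] [ 0.5115 -0.2362  0.1219] [-0.03 -1.16 -0.81] [-0.026  0.012  0.015]
0.1085 0.122 31.075 [ 0.5112 -0.2384  0.122 ] [ 0.5112 -0.2379  0.1219] [ 0.65  3.1  -0.89] [ 0.67  -0.106 -0.014]
```

```bash
python3 - <<'E'
from plant import robot
from h import *
for dd,z in [(.1097,.122),(.1097,.117),(.1097,.1155)]:
    robot.move_straight(at(dd,z),vel=.015,attitude=OH); robot.sleep(.15)
    F=force(robot,8);s=robot.sense();print(dd,z,s['t'],np.array(at(dd,z)).round(4),s['tcp_pos'].round(4),F.round(2),s['torque'].round(3))
E
```

```text
0.1097 0.122 31.7417 [ 0.5113 -0.2372  0.122 ] [ 0.5113 -0.2378  0.1221] [ 0.27 -0.31 -0.49] [-0.128  0.01  -0.012]
0.1097 0.117 32.6417 [ 0.5113 -0.2372  0.117 ] [ 0.5113 -0.2377  0.1171] [-0.16 -2.6  -0.23] [-0.653  0.09   0.02 ]
0.1097 0.1155 33.3083 [ 0.5113 -0.2372  0.1155] [ 0.5113 -0.2373  0.1155] [-0.77 -3.12  0.11] [-0.762  0.218 -0.004]
```

```bash
python3 - <<'E'
from plant import robot
from h import *
for dd,z in [(.1090,.1155),(.1090,.1155)]:
    robot.move_straight(at(dd,z),vel=.015,attitude=OH); robot.sleep(.4)
    F=force(robot,10);s=robot.sense();print(dd,z,s['t'],np.array(at(dd,z)).round(4),s['tcp_pos'].round(4),F.round(2),s['torque'].round(3))
f=robot.grab_frame('wrist');cv2.imwrite('pics/wrist9.png',f['image'][:,:,::-1])
E
```

```text
0.109 0.1155 34.2917 [ 0.5112 -0.2379  0.1155] [ 0.5113 -0.2375  0.1154] [-0.15  0.14  0.04] [0.142 0.037 0.012]
0.109 0.1155 35.275 [ 0.5112 -0.2379  0.1155] [ 0.5113 -0.2376  0.1155] [-0.21  2.68  0.12] [ 0.585 -0.043  0.068]
```

View pics/wrist9.png

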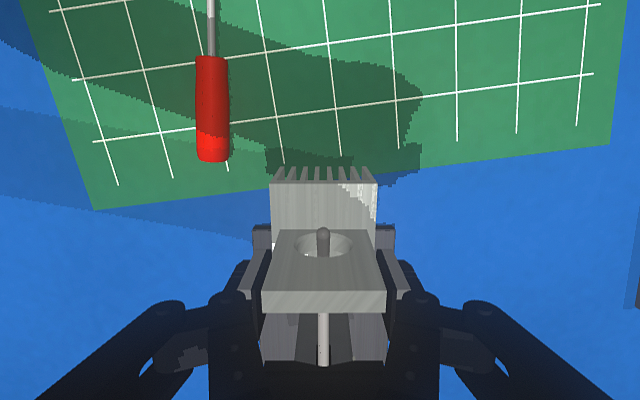

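```bash
python3 - <<'E'
from plant import robot
from h import *
robot.move_straight(at(.1093,.1160),vel=.02,attitude=OH); robot.sleep(.2)
F=force(robot,4);s=robot.sense();print(s['t'],s['tcp_pos'].round(4),F.round(2),s['torque'].round(3))
if abs(F[1])<1.8 and abs(F[2])<.45:
    robot.grip(0.45,20); s=robot.sense();print(s['t'],'loosened',s['wrist_force'].round(2))
    robot.grip(0.8); s=robot.sense();print(s['t'],s['opening'],s['wrist_force'].round(2))
    f=robot.grab_frame('wrist');np.savez('wrist10.npz',**f);cv2.imwrite('pics/wrist10.png',f['image'][:,:,::-1])
E
```

```text
35.9083 [ 0.5112 -0.2376  0.116 ] [-0.04  2.84 -0.09] [ 0.576 -0.053  0.024]
```

```bash
python3 - <<'E'
from plant import robot
from h import *
d=.1098
for i in range(4):
    robot.move_straight(at(d,.1160),vel=.02,attitude=OH); robot.sleep(.15)
    F=force(robot,4);s=robot.sense();print(d,s['t'],s['tcp_pos'].round(4),F.round(2),s['torque'].round(3))
    if abs(F[1])<1.0: break
    d+=F[1]/5*.5e-3*1.0
if abs(F[1])<1.6 and abs(F[2])<.45:
    robot.grip(0.45,20); s=robot.sense();print(s['t'],'loosened',s['wrist_force'].round(2))
    robot.grip(0.8); s=robot.sense();print(s['t'],s['opening'],s['wrist_force'].round(2))
    f=robot.grab_frame('wrist');np.savez('wrist10.npz',**f);cv2.imwrite('pics/wrist10.png',f['image'][:,:,::-1])
E
```

```text
0.1098 36.4417 [ 0.5113 -0.2375  0.1161] [0.51 0.79 0.31] [0.141 0.008 0.01 ]
36.6583 loosened [-0.02 -0.13  0.46]
36.9833 0.7990272034774974 [0.84 0.22 1.26]
```

View pics/wrist10.png

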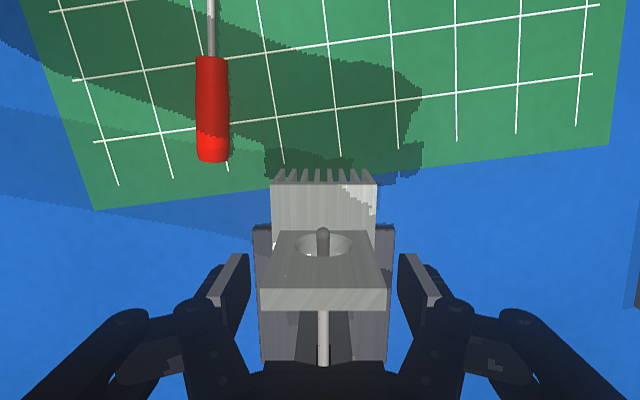

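Released; the ear is clear of both pads and hangs on the hook. Retreating straight up and measuring the hook's height.

```bash
python3 - <<'E'
from plant import robot
from h import *
s=robot.sense();p=s['tcp_pos']
robot.move_straight([p[0],p[1],.215],vel=.10,attitude=OH)
f=robot.grab_frame('side');np.savez('side11a.npz',**f)
robot.move_straight([p[0],p[1],.32],vel=.2,attitude=OH)
robot.grip(0.0,60)
K=[.529,-.360,.32]
robot.move_straight(K,vel=.15,attitude=OH)
s=robot.sense();print(s['t'],s['tcp_pos'],s['opening'],s['wrist_force'])
for n in ['side','scene','wrist']:
    f=robot.grab_frame(n);np.savez(n+'11.npz',**f);cv2.imwrite(f'pics/{n}11.png',f['image'][:,:,::-1])
f=load('side11.npz');c=cv2.resize(f['image'][110:230,350:450,::-1],(400,480),interpolation=cv2.INTER_CUBIC)
g=load('scene11.npz');d=cv2.resize(g['image'][90:210,200:300,::-1],(400,480),interpolation=cv2.INTER_CUBIC)
cv2.imwrite('pics/c11.png',np.hstack([c,d]))
# ear top height vs time
for n in ['side11a','side11','scene11','wrist11']:
    f=load(n+'.npz');W=cloud(f);im=f['image'].astype(int)
    grey=(im.max(2)-im.min(2)<30)&(im.min(2)>80)
    near=np.hypot(W[...,0]-.5113,W[...,1]+.2375)<.03
    q=W[grey&near&(W[...,2]>.15)&(W[...,2]<.19)]
    if len(q): print(n,len(q),'ear z top',np.percentile(q[:,2],[90,98]).round(4),q[q[:,2]>np.percentile(q[:,2],85)].mean(0).round(4))
E
```

```text
40.525 [ 0.52932339 -0.35880825  0.32001732] 0.001360468779917377 [-1.1714476   0.37885598 -0.27736104]
side11a 119 ear z top [0.1744 0.1761] [ 0.5107 -0.2351  0.1749]
side11 125 ear z top [0.1746 0.1765] [ 0.5087 -0.2343  0.1753]
scene11 124 ear z top [0.1731 0.1743] [ 0.5139 -0.2355  0.1735]
wrist11 983 ear z top [0.174  0.1747] [ 0.5109 -0.2369  0.1742]
```

View pics/c11.png

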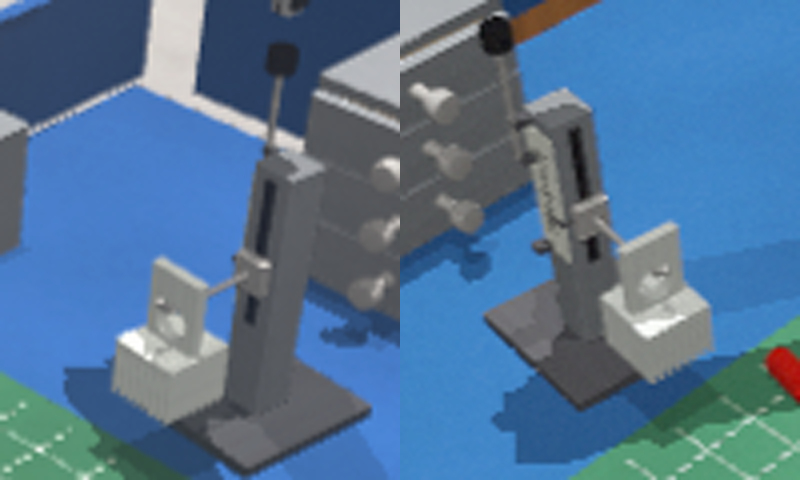

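View pics/wrist11.png

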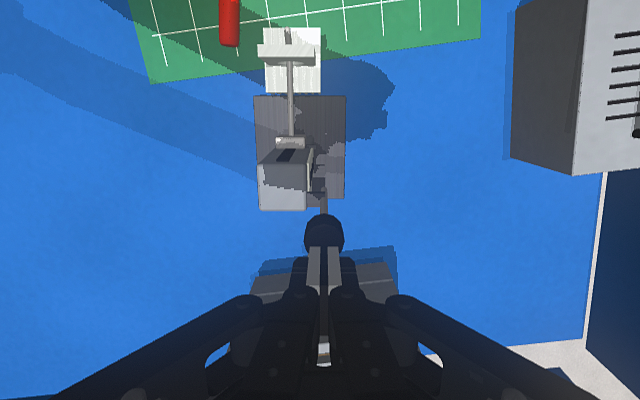

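The heat sink hangs upright on the hook. To get the hook's drop I'll compare the rod's height with the unloaded view, bin by bin.

```bash
python3 - <<'E'
from h import *
L=np.array([HD[1],-HD[0]])
def prof(n,z0):
    f=load(n);W=cloud(f);c=W[...,:2]-AX;al=c@HD;la=c@L
    m=(abs(W[...,2]-z0)<.012)&(abs(la)<.005)
    out=[]
    for a in np.arange(.05,.10,.01):
        k=W[m&(al>a)&(al<a+.01)]
        out.append((len(k),np.nanmean(k[:,2]),np.percentile(k[:,2],90)) if len(k)>3 else (0,np.nan,np.nan))
    return np.array(out)
a=prof('wrist1.npz',.2);b=prof('wrist11.npz',.143);print(a.round(4));print(b.round(4));d=(a-b)[:,1:];print('drop',np.nanmean(d,0))
f=load('scene11.npz')
for z in (.142,.143,.144,.195): print(z,proj(f,[*(AX+.022*L),z]))
c=cv2.resize(f['image'][115:165,222:262,::-1],(640,800)[0:1]+(600,) if 0 else (480,600),interpolation=cv2.INTER_NEAREST);cv2.imwrite('pics/face11.png',c)
E
```

```text
[[38.      0.2009  0.202 ]
 [42.      0.2005  0.2019]
 [40.      0.2001  0.2014]
 [43.      0.1998  0.2011]
 [43.      0.1992  0.2003]]
[[59.      0.1453  0.1467]
 [64.      0.1447  0.146 ]
 [59.      0.1445  0.1459]
 [66.      0.1441  0.1453]
 [65.      0.1438  0.1449]]
drop [0.05563319 0.05559193]
0.142 [237.17709866 142.80593574]
0.143 [237.13325622 142.55821274]
0.144 [237.08936778 142.31022978]
0.195 [234.78830761 129.30854384]
```

View pics/face11.png

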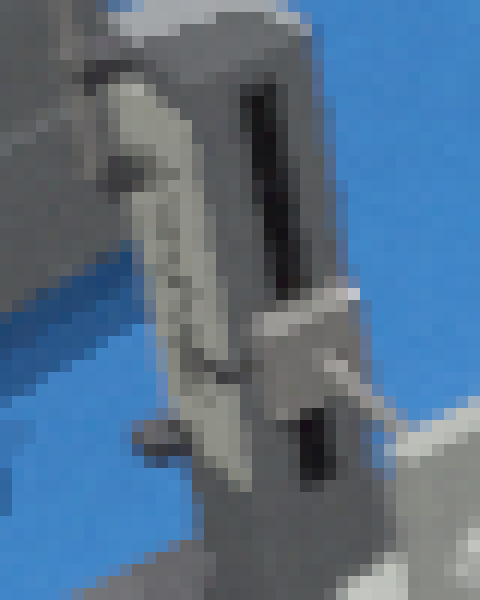

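The rod drop is 55.6 mm, so hook z≈0.1444; the ear-top estimate gives 0.144, the release pose 0.1438 and the weight 0.143. I'll use 0.1441, so the knob top goes to 0.2641. Pushing with the shut fingertips.

```bash
python3 - <<'E'
from plant import robot
from h import *
K=[.529,-.3600]
r=robot.move_straight([*K,.275],vel=.03,attitude=OH,contact_N=1.5)
s=robot.sense();print(r,s['t'],s['tcp_pos'],s['wrist_force'],'knob top by touch',s['tcp_pos'][2]+.0264)
robot.move_straight([*K,.2392],vel=.03,attitude=OH); robot.sleep(.1)
s=robot.sense();print(s['t'],s['tcp_pos'],s['wrist_force'])
robot.move_straight([*K,.2380],vel=.01,attitude=OH); robot.sleep(.2)
s=robot.sense();print(s['t'],s['tcp_pos'],s['wrist_force'])
robot.move_straight([*K,.30],vel=.12,attitude=OH)
robot.move_straight([.60,-.25,.40],vel=.2,attitude=OH)
s=robot.sense();print(s['t'])
for n in ['side','scene']:
    f=robot.grab_frame(n);np.savez(n+'12.npz',**f);cv2.imwrite(f'pics/{n}12.png',f['image'][:,:,::-1])
f=load('scene12.npz');c=cv2.resize(f['image'][100:170,212:268,::-1],(480,600),interpolation=cv2.INTER_NEAREST);cv2.imwrite('pics/face12.png',c)
for n in ['side12','scene12']:
    f=load(n+'.npz');W=cloud(f);im=f['image'].astype(int)
    k=W[(np.hypot(W[...,0]-.529,W[...,1]+.36)<.011)&(W[...,2]>.25)&(W[...,2]<.275)]
    if len(k):print(n,'knob',len(k),np.percentile(k[:,2],[50,80,95]).round(4))
    grey=(im.max(2)-im.min(2)<30)&(im.min(2)>80)
    near=np.hypot(W[...,0]-.5113,W[...,1]+.2375)<.03
    q=W[grey&near&(W[...,2]>.15)&(W[...,2]<.19)]
    print(n,'ear top',np.percentile(q[:,2],[90,98]).round(4))
E
```

```text
True 41.6833 [ 0.52861228 -0.35972933  0.28727347] [-0.24991565  0.26421041 -0.18841003] knob top by touch 0.31367346574919297
43.55 [ 0.52922314 -0.36015923  0.23913659] [-0.13944463  0.49882086 -0.28446073]
44.0167 [ 0.52921311 -0.36013731  0.23812853] [-0.04659906 -0.57898381  1.9743579 ]
45.6583
side12 knob 27 [0.2629 0.2663 0.2671]
side12 ear top [0.1749 0.1771]
scene12 knob 36 [0.2621 0.2648 0.2654]
scene12 ear top [0.173 0.175]
```

View pics/face12.png

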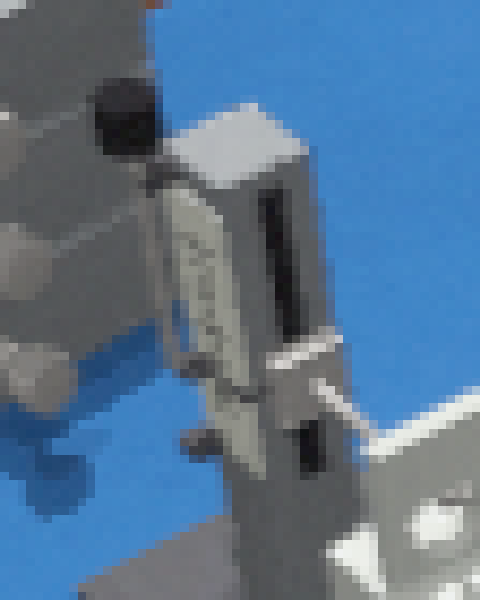

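View pics/scene12.png

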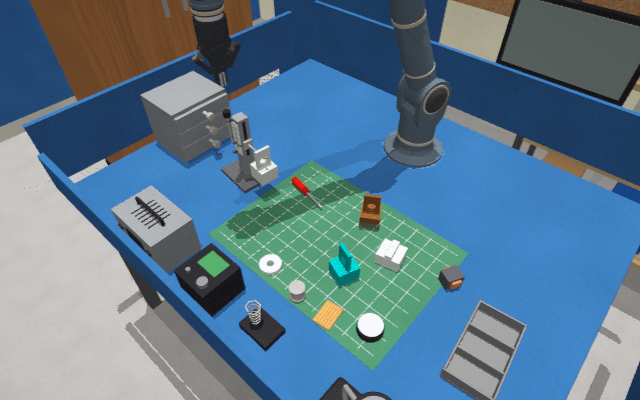

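The marker pointer and hook pointer look level in the scene view (crop (190,368) and (240,392)) to within that view's resolution of about 2.5 mm per pixel. For a finer check I'll try a close tilted wrist view of the +y face.

```bash
python3 - <<'E'
from plant import robot
from h import *
from scipy.spatial.transform import Rotation as Ro
tgt=np.array([.528,-.352,.150])
best=None
for az in (-7.5,5,20,35):
  for tilt in (40,30,20):
    a=np.deg2rad(az);h=np.array([np.cos(a),np.sin(a),0]);t=np.deg2rad(tilt)
    z=-np.sin(t)*h-np.array([0,0,np.cos(t)]); y=-np.cos(t)*h+np.array([0,0,np.sin(t)])
    fwd=np.cos(np.deg2rad(17))*z+np.sin(np.deg2rad(17))*y
    x=np.cross(y,z);E=Ro.from_matrix(np.stack([x,y,z],1)).as_euler('xyz')
    for rng in (.3,.36):
        tcp=tgt-rng*fwd+.168*z+.075*y
        q=robot.inverse_kinematics(tcp,E)
        if q is not None: print(az,tilt,rng,tcp.round(3),E.round(3),np.round(q-np.array(robot.sense()['joint_pos']),2))
print(robot.sense()['t'])
E
```

```text
-7.5 30 0.3 [ 0.598 -0.361  0.247] [ 2.618  0.    -1.702] [-0.06  0.47  0.33 -0.31 -0.04  0.35 -1.34]
-7.5 20 0.3 [ 0.58  -0.359  0.257] [ 2.793  0.    -1.702] [-0.06  0.32  0.32 -0.12 -0.06  0.14 -1.34]
-7.5 20 0.36 [ 0.616 -0.364  0.305] [ 2.793  0.    -1.702] [-0.05  0.37  0.32 -0.31 -0.07  0.29 -1.34]
5 40 0.3 [ 0.614 -0.344  0.233] [ 2.443  0.    -1.484] [-0.12  0.57  0.32 -0.39  0.1   0.45 -1.19]
5 30 0.3 [ 0.598 -0.346  0.247] [ 2.618  0.    -1.484] [-0.11  0.43  0.29 -0.23  0.07  0.27 -1.2 ]
5 30 0.36 [ 0.642 -0.342  0.288] [ 2.618  0.    -1.484] [-0.1   0.5   0.3  -0.45  0.05  0.42 -1.2 ]
5 20 0.3 [ 0.58  -0.347  0.257] [ 2.793  0.    -1.484] [-0.09  0.29  0.28 -0.07  0.02  0.09 -1.19]
5 20 0.36 [ 0.616 -0.344  0.305] [ 2.793  0.    -1.484] [-0.09  0.33  0.28 -0.24  0.01  0.23 -1.19]
20 40 0.3 [ 0.609 -0.323  0.233] [ 2.443  0.    -1.222] [-0.2   0.48  0.26 -0.23  0.24  0.31 -1.06]
20 40 0.36 [ 0.656 -0.305  0.266] [ 2.443  0.    -1.222] [-0.21  0.55  0.28 -0.43  0.22  0.45 -1.04]
20 30 0.3 [ 0.594 -0.328  0.247] [ 2.618  0.    -1.222] [-0.17  0.36  0.25 -0.11  0.18  0.16 -1
[... 217 characters left out ...]
[ 0.611 -0.322  0.305] [ 2.793  0.    -1.222] [-0.13  0.27  0.23 -0.14  0.1   0.14 -1.02]
35 40 0.3 [ 0.599 -0.303  0.233] [ 2.443  0.    -0.96 ] [-0.27  0.38  0.22 -0.04  0.36  0.15 -0.95]
35 40 0.36 [ 0.64  -0.274  0.266] [ 2.443  0.    -0.96 ] [-0.3   0.42  0.21 -0.2   0.35  0.27 -0.95]
35 30 0.3 [ 0.586 -0.312  0.247] [ 2.618  0.    -0.96 ] [-0.22  0.27  0.21  0.03  0.28  0.04 -0.91]
35 30 0.36 [ 0.622 -0.286  0.288] [ 2.618  0.    -0.96 ] [-0.24  0.3   0.2  -0.11  0.27  0.16 -0.91]
35 20 0.3 [ 0.571 -0.322  0.257] [ 2.793  0.    -0.96 ] [-0.14  0.18  0.19  0.11  0.19 -0.07 -0.84]
35 20 0.36 [ 0.601 -0.301  0.305] [ 2.793  0.    -0.96 ] [-0.17  0.19  0.18 -0.02  0.18  0.05 -0.85]
45.7583
```

```bash
python3 - <<'E'
from plant import robot
from h import *
robot.goto([.642,-.342,.288],[2.618,0,-1.484]); robot.sleep(.1)
s=robot.sense();print(s['t'],s['tcp_pos'],s['wrist_force'])
f=robot.grab_frame('wrist');np.savez('wrist13.npz',**f)
L=np.array([HD[1],-HD[0]])
p=proj(f,[.528,-.352,.145]);print(p)
u,v=p.astype(int);u0=max(0,u-80);v0=max(0,v-60)
c=f['image'][v0:v0+120,u0:u0+160,::-1];c=cv2.resize(c,None,fx=5,fy=5,interpolation=cv2.INTER_NEAREST);cv2.imwrite('pics/face13.png',c[::-1,::-1]);print(u0,v0,c.shape)
cv2.imwrite('pics/wrist13.png',f['image'][::-1,::-1,::-1])
E
```

```text
46.9583 [ 0.64163943 -0.34257677  0.28981071] [-0.62455971  0.69031009  0.13041773]
[323.08237059 196.9957791 ]
243 136 (600, 800, 3)
```

View pics/face13.png

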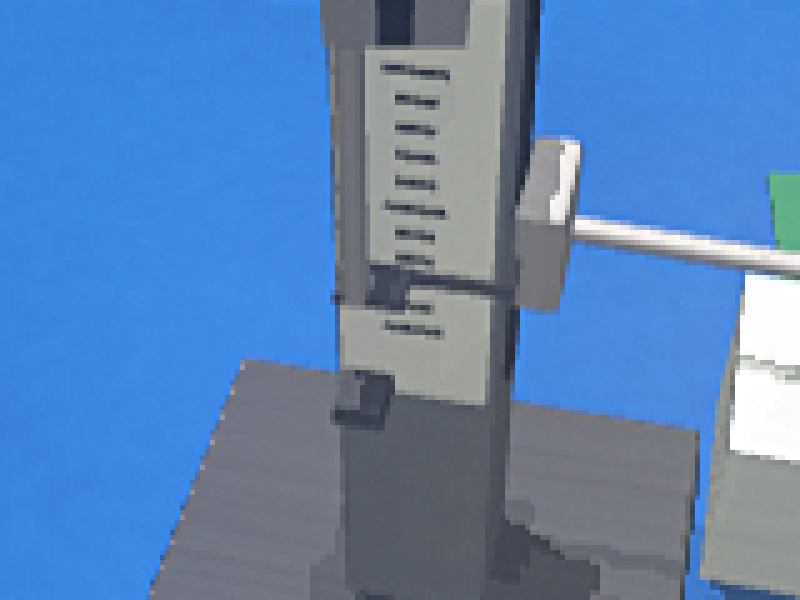

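View pics/wrist13.png

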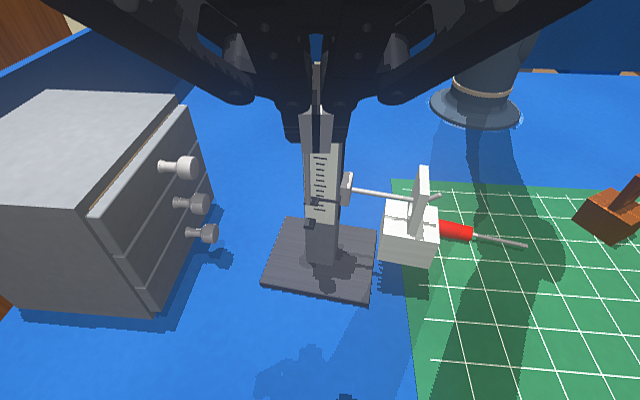

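```bash
python3 - <<'E'
from h import *
f=load('wrist13.npz');W=cloud(f);L=np.array([HD[1],-HD[0]])
def P(X,Y): return 243+int((799-X)/5),136+int((599-Y)/5)
def info(X,Y):
    u,v=P(X,Y);w=W[v,u];c=w[:2]-AX;return (X,Y),f['image'][v,u].tolist(),'x(-hook)',(-c@HD).round(4),'y',(c@L).round(4),'z',w[2].round(4)
for X in (390,400):
    for Y in range(255,325,5): print(*info(X,Y))
print()
for X in (440,470,500):
    for Y in range(265,305,5): print(*info(X,Y))
E
```

```text
(390, 255) [170, 173, 166] x(-hook) 0.005 y 0.0224 z 0.1469
(390, 260) [151, 155, 151] x(-hook) 0.0051 y 0.0218 z 0.1448
(390, 265) [75, 81, 93] x(-hook) 0.0047 y 0.0236 z 0.1449
(390, 270) [62, 69, 85] x(-hook) 0.0042 y 0.0259 z 0.1455
(390, 275) [66, 72, 88] x(-hook) 0.0038 y 0.0279 z 0.1459
(390, 280) [70, 76, 91] x(-hook) 0.0036 y 0.0287 z 0.1451
(390, 285) [80, 85, 98] x(-hook) 0.0032 y 0.0305 z 0.1454
(390, 290) [80, 85, 99] x(-hook) 0.0029 y 0.0319 z 0.1452
(390, 295) [78, 83, 96] x(-hook) 0.0025 y 0.0336 z 0.1453
(390, 300) [64, 70, 84] x(-hook) 0.0022 y 0.0349 z 0.1451
(390, 305) [58, 64, 79] x(-hook) 0.0021 y 0.0356 z 0.1441
(390, 310) [115, 119, 121] x(-hook) 0.002 y 0.0358 z 0.1428
(390, 315) [171, 174, 167] x(-hook) 0.0049 y 0.023 z 0.1283
(390, 320) [134, 137, 135] x(-hook) 0.005 y 0.0224 z 0.126
(400, 255) [61, 67, 79] x(-hook) 0.0024 y 0.0234 z 0.1483
(400, 260) [105, 109, 114] x(-hook) 0.0027 y 0.0219 z 0.1453
(400, 265) [111, 114, 120] x(-hook) 0.0027 y 0.022 z 0.1438
(400, 270) [74, 78, 93] x(-hook) 0.0022 y 0.0243 z 0.1445
(400, 275) [79, 84, 98] x(-hook) 0.0016 y
[... 1282 characters left out ...]
, 61, 77] x(-hook) -0.0144 y 0.0268 z 0.1455
(470, 290) [91, 95, 101] x(-hook) -0.0142 y 0.0255 z 0.1426
(470, 295) [151, 155, 150] x(-hook) -0.0138 y 0.0225 z 0.1383
(470, 300) [165, 168, 162] x(-hook) -0.0137 y 0.0214 z 0.1355
(500, 265) [82, 88, 100] x(-hook) -0.0198 y 0.0187 z 0.1453
(500, 270) [80, 87, 98] x(-hook) -0.0197 y 0.0172 z 0.1424
(500, 275) [81, 86, 98] x(-hook) -0.0198 y 0.0172 z 0.1409
(500, 280) [79, 84, 96] x(-hook) -0.0207 y 0.0238 z 0.1456
(500, 285) [71, 76, 88] x(-hook) -0.021 y 0.0256 z 0.1458
(500, 290) [63, 69, 82] x(-hook) -0.0211 y 0.0256 z 0.1442
(500, 295) [67, 73, 86] x(-hook) -0.0211 y 0.0255 z 0.1426
(500, 300) [79, 84, 96] x(-hook) -0.0202 y 0.0179 z 0.1336
```

The marker pointer spans z≈0.1431–0.1454 and the hook pointer bar z≈0.1426–0.1455, so they are level within ~0.5 mm. One last check that the heat sink is at rest, then I'll hand in.

```bash
python3 - <<'E'
from plant import robot
from h import *
g=load('scene12.npz');f=robot.grab_frame('side');g2=load('side12.npz')
r=slice(150,225),slice(370,420)
print('max px change',np.abs(f['image'][r].astype(int)-g2['image'][r].astype(int)).mean())
s=robot.sense();print(s['t'],s['wrist_force'].round(2),np.abs(s['joint_velocities']).max())
cv2.imwrite('pics/side14.png',f['image'][:,:,::-1])
robot.close_job()
E
```

```text
max px change 2.2542222222222223
47.0583 [-0.06 -0.01  0.25] 0.004188058834625361
the job is handed in; nothing more can be done
```

View pics/side14.png

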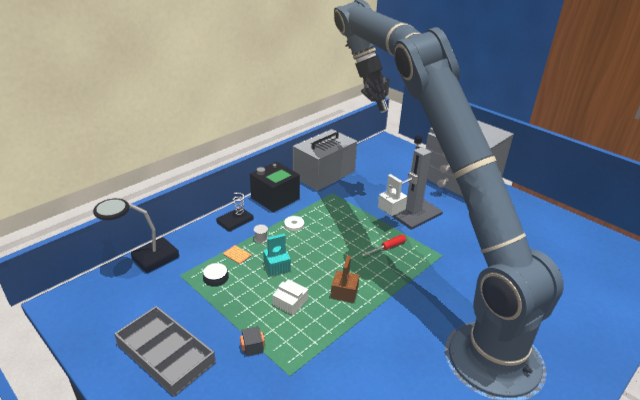

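The grey heat sink is hanging at rest on the spring scale's hook and the marker's pointer is level with the hook's. I handed the job in at 47 s of the 61 s allowed, with the gripper touching nothing. It reports no verdict.

**What I did:** I gripped the ear, weighed the part at about 6.9 N, threaded the hook through the hole and lowered slowly. I let go once the vertical force on the gripper was down to about 0.3 N. Then I pushed the marker's knob down with the shut fingertips and backed away.

**Last checks:**
- **Pointers:** a close wrist view put the marker pointer at z ≈ 0.1431–0.1454 and the hook pointer at ≈ 0.1426–0.1455, so they agree within about 0.5 mm.
- **Hook height:** the four estimates were 0.1444 (rod drop), 0.144 (ear top), 0.1438 (release pose) and 0.143 (weight).
- **Hanging still:** the ear-top height and side picture were unchanged between views after release. The other things on the bench looked undisturbed in the last pictures.

**What went wrong or disagreed:**
- **Fingertip offset:** the fingertips sit about 26 mm behind the reported tool point, not the stated 11 mm ahead. My first grasp closed just above the ear without moving anything. I measured the true offset by lightly touching the ear top and used it from then on.
- **Seat position:** at the nominal seat, 115 mm out, the ear's edge wedged on the hook's upturn. Sideways force reached about 9 N before I eased it inward to about 110 mm. At release it was about 0.8 N.
- **Knob touch:** the first touch on the knob read 1.5 mm lower than the camera height (0.3137 against 0.3152).

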